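# Ease a seal mould open with a taper wedge and hold it

## Task

Take the taper wedge (not the flat shim) and push it, thin end first, into the pry slot at the front of the seal mould until the upper plate has just lifted off the lower one, by about 3 mm, and never by more than 7 mm. Finish there, still gripping the wedge in the slot with the plate resting on it: do not let go, do not touch the mould with the gripper, and leave the flat shim, seal blocks, tape roll and nest cylinder where they are.

Things in the scene. Friction and masses are not known exactly. Their poses are not given: they have to be found in the camera images.
- seal_mould: two-plate seal mould fixed to the table. Lower plate 100x100x20 mm; a 60 mm wide ledge of the same height runs out 103 mm from the middle. Origin: on the table under the middle. x points from the ledge to the back (the way a wedge is pushed in), z up. The upper plate (100x100x18 mm, about 0.45 kg) lies on the lower one and can only rise straight up on two guide pins, tops 62 mm above the table
- slot_mouth (a point): centre of the mouth of the pry slot, at floor level of the slot, which is the top of the ledge, 20 mm above the table; axes as the mould's. The slot is cut in the underside of the upper plate: 5.0 mm high, 44 mm wide, 62 mm deep in +x. The ledge runs 53 mm from here in -x
- upper_plate (a joint): how far the upper plate has risen off the lower plate, m; 0 = lying on it. Its own weight brings it down again
- wedge_grip (a point): taper wedge, steel, 0.2 kg, flat underside: a grip block (28 mm long in x, 24 mm wide in y, 44 mm high) with a tapered tongue, also 24 mm wide, running out of it in +x to a tip 78 mm from the middle of the block. This point is the middle of the grip block, 22 mm above the underside
- wedge_nose (a point): middle of the wedge's tip, at its underside; axes as the wedge's. The tongue is 2.4 mm thick here and gains 1 mm for every 5 mm towards the block, so that it meets the 5 mm high slot roof when the tip is 13 mm inside; each further 5 mm lifts the upper plate by 1 mm
- shim_grip (a point): the flat shim, not needed: same grip block as the wedge, but its tongue is shorter (end 56 mm from the middle of the block) and an even 9 mm thick, too thick for the slot. This point is the middle of its grip block, 22 mm above the underside
- seal_block_1_mid (a point): aluminium seal block, 44x50x18 mm, lying in front of the mould; point at its middle; not part of the job
- seal_block_2_mid (a point): second aluminium seal block, 44x50x18 mm, lying in front of the mould; point at its middle; not part of the job
- tape_roll_1_mid (a point): small white tape roll, 53 mm across, 14 mm high, right of the mould; point at its middle; not part of the job
- spare_nest_mid (a point): aluminium cylinder with a tan pad, 47 mm across, 51 mm high, far right; point at its middle; not part of the job

How it is judged:
By the outcome, as a careful person would: the job done as asked, in the order asked, and still so for the second after the job is handed in, while the arm keeps its last pose, push and grip.
It also fails if it takes over 35 s, if anything falls off the work surface, if the arm or the gripper's body presses on something with over 40 N, if the wrist force passes 120 N, or if a joint passes its speed limit or range.

## Robot

A 6-joint arm with a two-finger parallel gripper is mounted at the origin on a cart in front of the work surface, level with it; the furniture and walls round the work are solid. World frame = base frame: x ahead of the robot, y to its left, z up, the work surface at z = 0. Lengths are in m, angles in rad, forces in N, time in s.
With the tool pointing down it reaches from about 0.35 to 0.975 m from the base axis. Payload 4.9 kg.
Tool frame: the origin (TCP) lies midway between the tips of the shut fingers; the grasp point (between the pads) lies 19 mm behind it (ctrl.grip_point_offset is the distance from the TCP to the grasp point, in m); z points along the fingers, y is the direction in which the jaws open and shut (so a half turn about z gives the same grasp; the last joint's range is limited). The gripper opens to 85 mm and grips with 20 to 120 N. Pads are 22 mm wide; open, the fingers measure 114 mm over their backs; the gripper's body (76 mm by 85 mm) begins 54 mm behind the grasp point. The pads swing forward as they close: fully open they stand 13 mm farther back than shut.
Start: joints at [-1.355, 0.053, 1.613, -0, 1.476, -0.119], TCP at [0.205, -0.59, 0.231] pointing down, gripper open.
Joint ranges: [-3.01, 3.01], [-1.01, 2.22], [0.06, 2.58], [-1.02, 4.17], [0.09, 2.62], [-3.14, 3.14]. Speed limits (rad/s): [2.57, 2.57, 3.14, 3.14, 3.14, 3.14].

## Interface

Orientations are given as [roll, pitch, yaw] about the fixed x, y, z axes, in that order (R = Rz(yaw) Ry(pitch) Rx(roll)).
In Python, from workcell import ctrl gives the robot as it stands.
- The arm moves only by the tool play_rows, never from a script. Its argument "plan" is text: rows parted by semicolons, each of 4 numbers parted by spaces: the shift along the tool's x, y, z in cm, then the turn about the tool's z in rad. A call has 1 to 8 rows; each row is the pose to reach, as a shift and turn from the pose commanded when the call began, along the tool's axes at that moment; what a row does not reach only later rows make up. A row lasts 1/10 s, in which the tool goes at most 50 mm and 8.59 degrees, less where a joint would pass 70% of its speed; a pose out of reach is approached as far as the arm can. A call with a gripper value outside its range is refused whole. "jaw" is the opening, from 0 (shut) to 1 (fully open), set as the call begins (left out, the last holds). The fingers move at their own pace and stop on an object; "squeeze" is the grip in N (left out, the last holds). Time passes only in rows, so rows that repeat a pose let the fingers close. It gives the time, the measured TCP pose, the force and the opening at its end, in the units of the state.
- ctrl.get_obs(): the state, without advancing time (a new reading comes with each control period).
- ctrl.read_camera(name): name is "scene" or "top"; returns the picture (420x560x3 uint8, red, green, blue); there is no depth.
- ctrl.calibration(name): a dict with "fov_y" (degrees; the focal length in pixels is half the picture's height over the tangent of half this angle, whatever the lens; pixels are square), "cx", "cy" (the principal point, pixels), "k1" (the pictures are not rectified: a ray, as slopes to the right and down, at radius r is drawn at 1 + k1 r^2 times it, then the intrinsics apply), "R" (3x3) and "t" (3): a world point X has camera coordinates R X + t. Camera axes: x right, y down, z forward; pixel columns grow to the right and rows downward; lengths in m; the calibration is good to about 2 mm. A picture is of the moment at which its call begins. calibration takes no time and is no camera call.
- ctrl.finish_job(): hands the job in, once; it reports no verdict.
The state is a dict: "t": time; "joint_pos": joint angles; "joint_vel": joint speeds; "effort": joint torques, N m; "tcp_pos": TCP position; "orientation": TCP orientation; "force": force on the tool from outside, world axes, zero at the start; "moment": the same for the moment, N m; "opening": finger opening in m.
Only numpy, scipy, OpenCV 4.12 (cv2) and the standard library are available. Lean on these libraries where they do the work, as an engineer would, in place of code of your own. Each camera call takes 0.05 s, during which the arm holds its last target.

## Working session

There is one attempt and no reset: what is moved stays moved. The work goes in short steps, Python scripts to look and compute and a tool call to move; the robot and the scene stay as the last step left them, time stands still between calls to the robot, and variables do not carry over. Pictures are saved under pics/ and viewed, and the job is handed in when it is done.

Besides the shell and the picture viewer there is one more tool, called after ">>>" by a JSON object that holds its "fn" and its "kwargs". play_rows: Moves the arm, as the interface text tells. Its arguments: {"type":"object","properties":{"plan":{"type":"string"},"jaw":{"type":"number"},"squeeze":{"type":"number"}},"required":["plan"]}

```bash
ls; mkdir -p pics; python3 - <<'E'
from workcell import ctrl
import cv2
o=ctrl.get_obs(); print(o)
for n in("scene","top"):
    im=ctrl.read_camera(n); cv2.imwrite(f"pics/{n}0.png",cv2.cvtColor(im,cv2.COLOR_RGB2BGR)); print(ctrl.calibration(n))
print(ctrl.grip_point_offset)
E
```

```text
pics
{'t': 0.0, 'joint_pos': array([-1.35495856e+00,  5.33314218e-02,  1.61429297e+00, -7.93523454e-06,
        1.47597697e+00, -1.18949466e-01]), 'joint_vel': array([-0.00028751,  0.00055512, -0.00101206,  0.00138258, -0.00037686,
        0.00058113]), 'effort': array([-2.37166212e-03, -3.93680906e+01, -3.70175457e+01, -3.59102041e-04,
        7.04679958e-03,  7.29043109e-06]), 'tcp_pos': array([ 0.20525034, -0.5896841 ,  0.23007939]), 'orientation': array([-3.13959720e+00, -2.30530064e-04,  3.34787761e-01]), 'force': array([-0.87068572,  0.88027809, -0.16668422]), 'moment': array([0.02845162, 0.05208574, 0.01048885]), 'opening': 0.08554006199537428}
{'fov_y': 46.206633107855794, 'cx': 281.54533784810627, 'cy': 202.98720553504964, 'k1': -0.010656229602209523, 'R': array([[-0.59788114, -0.80157629, -0.00368659],
       [-0.62611786,  0.46987174, -0.62225154],
       [ 0.5005143 , -0.36972422, -0.78280868]]), 't': array([0.30893715, 0.37998632, 1.00539111])}
{'fov_y': 50.48645082952688, 'cx': 281.45950925056974, 'cy': 208.04220023255343, 'k1': -0.060958623953738064, 'R': array([[-0.0263781 , -0.99943058, -0.02104085],
       [-0.98873232,  0.02918674, -0.14682143],
       [ 0.14735194,  0.0169309 , -0.9889392 ]]), 't': array([1.15965583e-04, 5.62859568e-01, 9.17250463e-01])}
0.0187
```

View pics/scene0.png

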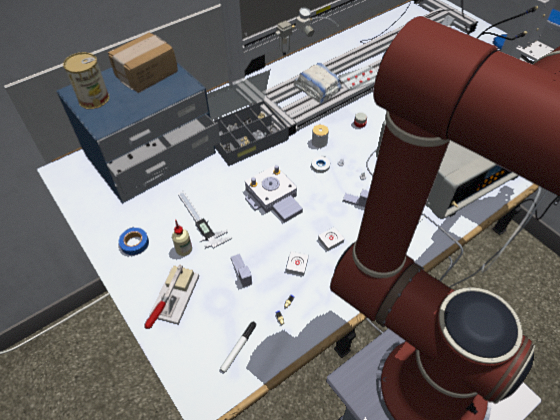

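View pics/top0.png

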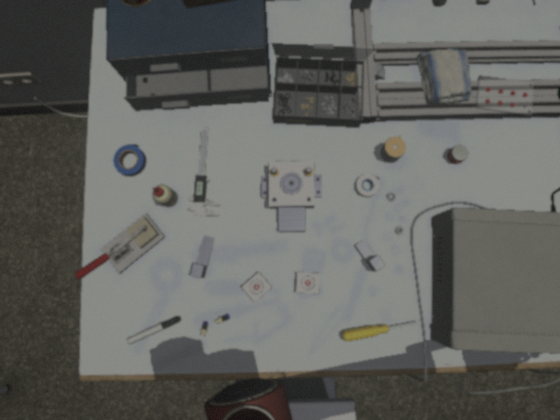

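```bash
python3 - <<'E'
import cv2,numpy as np
a=cv2.imread("pics/top0.png"); s=cv2.imread("pics/scene0.png")
z=lambda i,x,y,w,h,f:cv2.resize(i[y:y+h,x:x+w],None,fx=f,fy=f,interpolation=cv2.INTER_CUBIC)
A=np.hstack([z(a,170,220,60,65,6),z(a,345,225,60,65,6)])
cv2.imwrite("pics/zA.png",A)
cv2.imwrite("pics/zB.png",z(a,250,150,85,90,6))
cv2.imwrite("pics/zC.png",np.hstack([z(s,215,240,60,55,6),z(s,335,175,60,55,6)]))
cv2.imwrite("pics/zD.png",z(s,235,155,80,75,7))
E
```

```text
(no output)
```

View pics/zA.png

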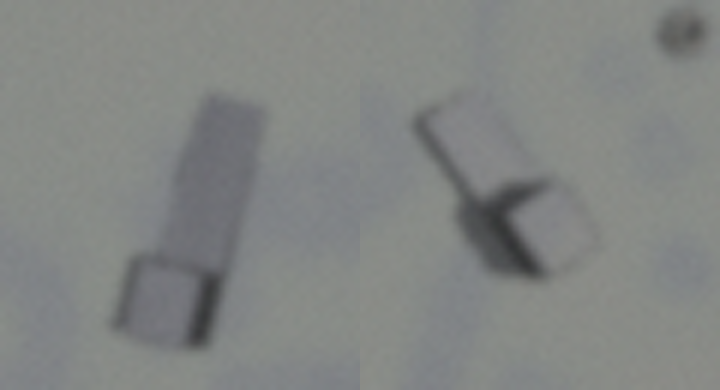

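View pics/zB.png

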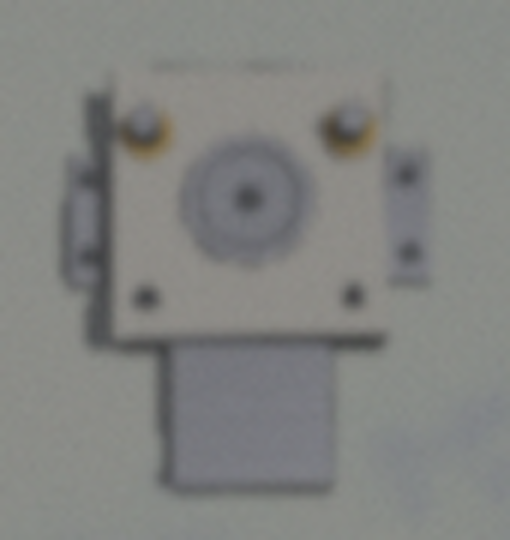

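View pics/zC.png

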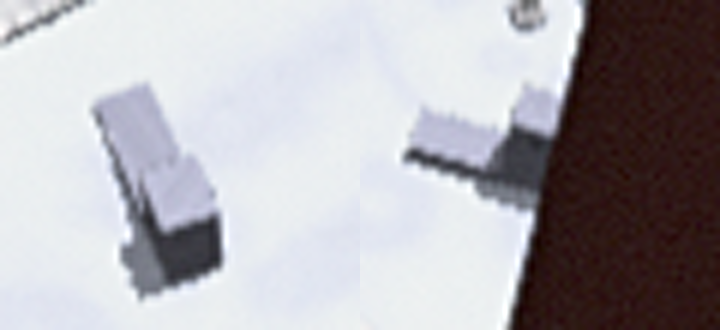

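View pics/zD.png

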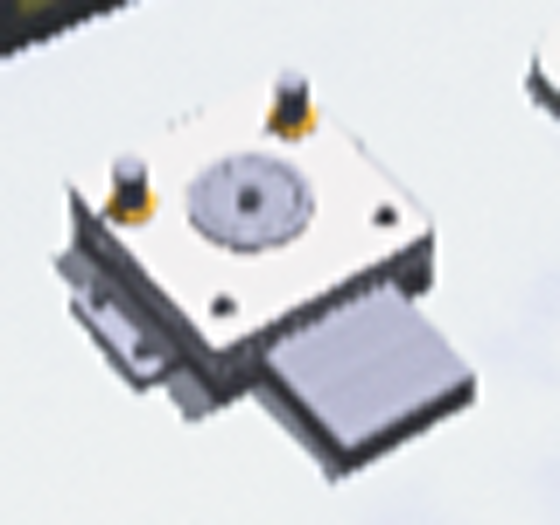

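```bash
cat > h.py <<'E'
import cv2,numpy as np
from workcell import ctrl
def K(c,h=420):
    f=h/2/np.tan(np.radians(c['fov_y'])/2); return np.array([[f,0,c['cx']],[0,f,c['cy']],[0,0,1.]]),np.array([c['k1'],0,0,0.])
def ray(n,uv):
    c=ctrl.calibration(n);k,d=K(c);p=cv2.undistortPoints(np.array(uv,float).reshape(-1,1,2),k,d).reshape(-1,2)
    R=np.array(c['R']);t=np.array(c['t']);return -R.T@t,np.c_[p,np.ones(len(p))]@R
def plane(n,uv,z):
    o,d=ray(n,uv);z=np.broadcast_to(np.array(z,float),(len(d),));return o+d*((z-o[2])/d[:,2])[:,None]
def proj(n,X):
    c=ctrl.calibration(n);k,d=K(c);R=np.array(c['R']);return cv2.projectPoints(np.array(X,float).reshape(-1,1,3),cv2.Rodrigues(R)[0],np.array(c['t']),k,d)[0].reshape(-1,2)
def uz(p,x0,y0,f): return [(x0+(u+.5)/f-.5,y0+(v+.5)/f-.5) for u,v in p]
E
python3 - <<'E'
from h import *
np.set_printoptions(precision=4,suppress=True)
def show(l,P): print(l);print(P); print('edges mm',[round(1000*np.linalg.norm(P[i,:2]-P[(i+1)%len(P),:2]),1) for i in range(len(P))],'ctr',P.mean(0),'ang',[round(float(np.degrees(np.arctan2(*(P[(i+1)%len(P)]-P[i])[[1,0]]))),1) for i in range(len(P))])
show('top plate T',plane('top',uz([(108,70),(388,75),(388,337),(112,338)],250,150,6),.038))
show('ledge T',plane('top',uz([(165,487),(333,488),(335,343),(168,345)],250,150,6),.020))
show('top plate S',plane('scene',uz([(70,185),(285,65),(434,232),(218,350)],235,155,7),.038))
show('ledge S',plane('scene',uz([(347,448),(473,378),(393,285),(268,352)],235,155,7),.020))
show('wblock T',plane('top',uz([(135,258),(204,270),(190,345),(118,330)],170,220,6),.044))
show('wtong T',plane('top',uz([(205,95),(268,105),(232,265),(160,250)],170,220,6),[.0024,.0024,.0152,.0152]))
show('wblock S',plane('scene',uz([(140,178),(190,155),(218,205),(160,228)],215,240,6),.044))
show('wtong S',plane('scene',uz([(93,105),(150,83)],215,240,6),.0024))
E
```

```text
top plate T
[[ 0.668   0.0122  0.038 ]
 [ 0.6629 -0.0901  0.038 ]
 [ 0.5661 -0.0865  0.038 ]
 [ 0.5687  0.0129  0.038 ]]
edges mm [np.float64(102.5), np.float64(96.9), np.float64(99.4), np.float64(99.4)] ctr [ 0.6164 -0.0379  0.038 ] ang [-92.9, 177.8, 88.5, -0.4]
ledge T
[[ 0.516  -0.0044  0.02  ]
 [ 0.5139 -0.0655  0.02  ]
 [ 0.5672 -0.068   0.02  ]
 [ 0.5682 -0.0068  0.02  ]]
edges mm [np.float64(61.2), np.float64(53.4), np.float64(61.3), np.float64(52.3)] ctr [ 0.5413 -0.0362  0.02  ] ang [-92.0, -2.7, 89.0, 177.4]
top plate S
[[ 0.669   0.0088  0.038 ]
 [ 0.67   -0.0932  0.038 ]
 [ 0.5676 -0.0873  0.038 ]
 [ 0.5704  0.0103  0.038 ]]
edges mm [np.float64(102.0), np.float64(102.6), np.float64(97.6), np.float64(98.6)] ctr [ 0.6192 -0.0404  0.038 ] ang [-89.4, 176.7, 88.4, -0.9]
ledge S
[[ 0.5172 -0.0087  0.02  ]
 [ 0.515  -0.0652  0.02  ]
 [ 0.568  -0.0686  0.02  ]
 [ 0.5703 -0.0119  0.02  ]]
edges mm [np.float64(56.6), np.float64(53.1), np.float64(56.7), np.float64(53.2)] ctr [ 0.5426 -0.0386  0.02  ] ang [-92.2, -3.6, 87.7, 176.5]
wblock T
[[0.4508 0.1773 0.044 ]
 [0.446  0.1527 0.044 ]
 [0.4198 0.1578 0.044 ]
 [0.4256 0.1834 0.044 ]]
edges mm [np.float64(25.1), np.float64(26.6), np.float64(26.3), np.float64(25.9)] ctr [0.4355 0.1678 0.044 ] ang [-101.1, 169.0, 77.2, -13.5]
wtong T
[[0.5118 0.1603 0.0024]
 [0.5074 0.1367 0.0024]
 [0.4483 0.148  0.0152]
 [0.4543 0.1745 0.0152]]
edges mm [np.float64(24.0), np.float64(60.2), np.float64(27.1), np.float64(59.2)] ctr [0.4805 0.1549 0.0088] ang [-100.5, 169.1, 77.0, -13.9]
wblock S
[[0.4506 0.1743 0.044 ]
 [0.4475 0.1532 0.044 ]
 [0.4228 0.1571 0.044 ]
 [0.4278 0.1804 0.044 ]]
edges mm [np.float64(21.3), np.float64(25.0), np.float64(23.8), np.float64(23.6)] ctr [0.4372 0.1663 0.044 ] ang [-98.1, 171.0, 78.0, -14.9]
wtong S
[[0.5132 0.1594 0.0024]
 [0.5081 0.1349 0.0024]]
edges mm [np.float64(25.0), np.float64(25.0)] ctr [0.5106 0.1471 0.0024] ang [-101.8, 78.2]
```

```bash
cat >> h.py <<'E'
from scipy.spatial.transform import Rotation as Ro
def go(*ts):
    o=ctrl.get_obs();R=Ro.from_euler('xyz',o['orientation']).as_matrix();yaw=o['orientation'][2]
    print('t',round(o['t'],2),'tcp',o['tcp_pos'].round(4),'rpy',o['orientation'].round(4),'F',o['force'].round(1),'M',o['moment'].round(2),'open',round(o['opening'],4))
    for x,y,z,w in ts: print((R.T@(np.array([x,y,z])-o['tcp_pos'])*100).round(2),'turn',round(-(w-yaw),3))
E
python3 - <<'E'
from h import *
np.set_printoptions(precision=3,suppress=True)
go((.37,-.25,.24,.06),(.436,.167,.2,-.22))
for z in (0,.1,.2): print(z,plane('top',[(450,210),(435,215),(435,345)],z)[:,:2].tolist())
print(proj('top',[[.205,-.59,.23]]))
E
```

```text
t 0.1 tcp [ 0.205 -0.59   0.23 ] rpy [-3.14  -0.     0.335] F [-0.4  0.   0.2] M [-0.02  0.04  0.04] open 0.0856
[ 26.72 -26.68  -0.93] turn 0.275
[ 46.66 -63.88   3.15] turn 0.555
0 [[0.5532084986848509, -0.39348171053442016], [0.5429111646433805, -0.35862856743561256], [0.25988384764893996, -0.33878929653234746]]
0.1 [[0.5398872562604263, -0.3569431189661867], [0.530630322609892, -0.32561139447527465], [0.27619892472040874, -0.30777660212155633]]
0.2 [[0.5265660138360018, -0.32040452739795316], [0.5183494805764035, -0.2925942215149368], [0.29251400179187753, -0.2767639077107651]]
[[626.041 391.876]]
```

>>> {"fn": "play_rows", "kwargs": {"plan": "0 0 -5 0; 3 -3 -9 0.05; 6 -6 -10 0.1; 10 -10 -10 0.15; 14 -14 -10 0.2; 18 -18 -10 0.25; 22 -22 -10 0.28; 26 -26 -10 0.28", "jaw": 0.7, "squeeze": 80}}

```text
t: 0.9
tcp_pos: [0.3511, -0.2877, 0.3308]
orientation: [-3.141, 0.0, 0.054]
force: [0.7, -0.9, -0.5]
opening: 0.0595
```

```bash
python3 -c "
from h import *
go((.436,.167,.12,-.22))"
```

```text
t 0.9 tcp [ 0.3511 -0.2877  0.3308] rpy [-3.1413  0.      0.0537] F [ 0.7 -0.9 -0.5] M [ 0.02 -0.03  0.04] open 0.0595
[ 10.92 -44.94  21.1 ] turn 0.274
```

>>> {"fn": "play_rows", "kwargs": {"plan": "1 -4 0 0; 2 -8 2 0.05; 4 -13 5 0.1; 5 -18 8 0.15; 7 -23 10 0.2; 8 -28 12 0.27; 9 -33 14 0.27; 9 -37 14 0.27"}}

```text
t: 1.7
tcp_pos: [0.4182, 0.0617, 0.1936]
orientation: [3.141, 0.003, -0.216]
force: [0.4, 0.6, 0.7]
opening: 0.0597
```

>>> {"fn": "play_rows", "kwargs": {"plan": "0 0 0 0; 0 0 0 0"}}

```text
t: 1.9
tcp_pos: [0.4187, 0.0609, 0.1952]
orientation: [3.141, 0.001, -0.212]
force: [-0.6, -0.7, 1.1]
opening: 0.0598
```

```bash
python3 -c "
from h import *
go((.436,.167,.08,-.22))
im=ctrl.read_camera('scene');cv2.imwrite('pics/s1.png',im[:,:,::-1])
im=ctrl.read_camera('top');cv2.imwrite('pics/t1.png',im[:,:,::-1])"
```

```text
t 1.9 tcp [0.4187 0.0609 0.1952] rpy [ 3.1408e+00  1.4000e-03 -2.1180e-01] F [-0.6 -0.7  1.1] M [-0.02 -0.04 -0.  ] open 0.0598
[ -0.52 -10.74  11.51] turn 0.008
```

```bash
python3 - <<'E'
import cv2,numpy as np
a=cv2.imread("pics/t1.png"); s=cv2.imread("pics/s1.png")
cv2.imwrite("pics/ts1.png",cv2.resize(np.hstack([a,s]),(800,300)))
E
```

```text
(no output)
```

View pics/ts1.png

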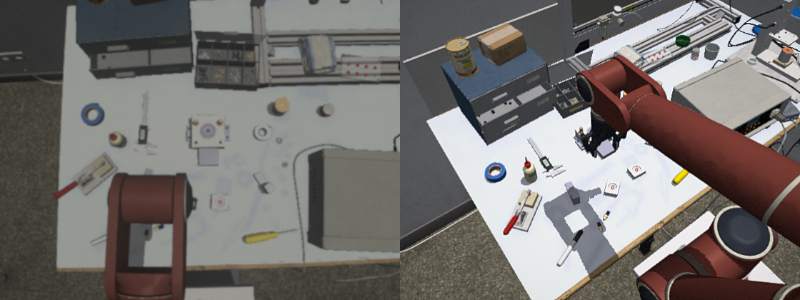

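>>> {"fn": "play_rows", "kwargs": {"plan": "-0.2 -4 4 0.02; -0.4 -8 8 0.02; -0.5 -10.8 10 0.02; -0.5 -10.8 12 0.02; -0.5 -10.8 12 0.02"}}

```text
t: 2.5
tcp_pos: [0.4356, 0.165, 0.0729]
orientation: [3.139, 0.006, -0.237]
force: [-0.8, -0.4, -0.2]
opening: 0.0598
```

```bash
python3 -c "
from h import *
go((.4365,.167,.012,-.23))
im=ctrl.read_camera('scene');cv2.imwrite('pics/s2.png',cv2.resize(im[210:330,180:340,::-1],None,fx=5,fy=5))"
```

```text
t 2.5 tcp [0.4356 0.165  0.0729] rpy [ 3.1385  0.0058 -0.2368] F [-0.8 -0.4 -0.2] M [-0.02  0.09 -0.  ] open 0.0598
[ 0.08 -0.24  6.09] turn -0.007
```

View pics/s2.png

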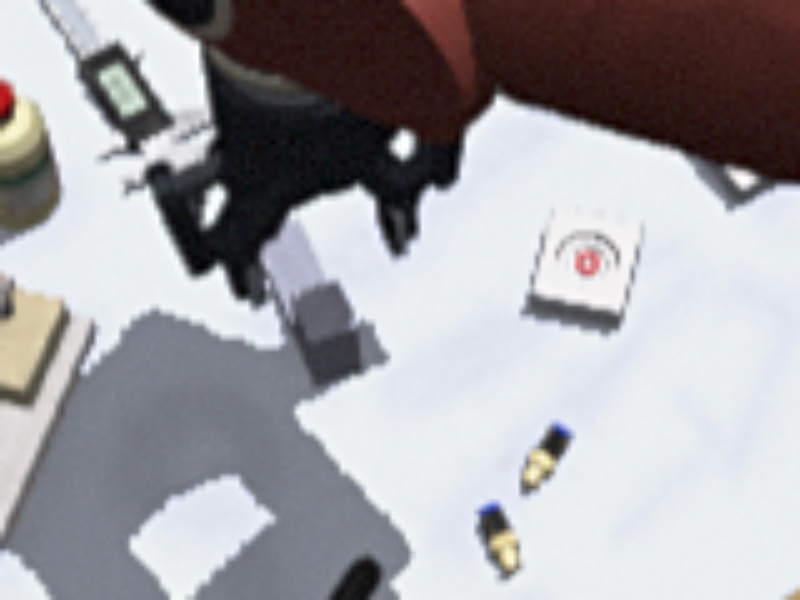

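>>> {"fn": "play_rows", "kwargs": {"plan": "0.1 -0.2 2.5 0; 0.1 -0.2 4 0; 0.1 -0.2 5.2 0; 0.1 -0.2 5.9 0; 0.1 -0.2 5.9 0; 0.1 -0.2 5.9 0"}}

```text
t: 3.15
tcp_pos: [0.4397, 0.1679, 0.0178]
orientation: [-3.141, -0.001, -0.236]
force: [0.4, 0.4, 0.5]
opening: 0.0593
```

```bash
python3 -c "
from h import *
go((.4365,.167,.012,-.23))
im=ctrl.read_camera('scene');cv2.imwrite('pics/s3.png',cv2.resize(im[210:330,180:340,::-1],None,fx=5,fy=5))"
```

```text
t 3.15 tcp [0.4397 0.1679 0.0178] rpy [-3.141e+00 -1.300e-03 -2.358e-01] F [0.4 0.4 0.5] M [ 0.01  0.   -0.03] open 0.0593
[-0.29  0.17  0.58] turn -0.006
```

View pics/s3.png

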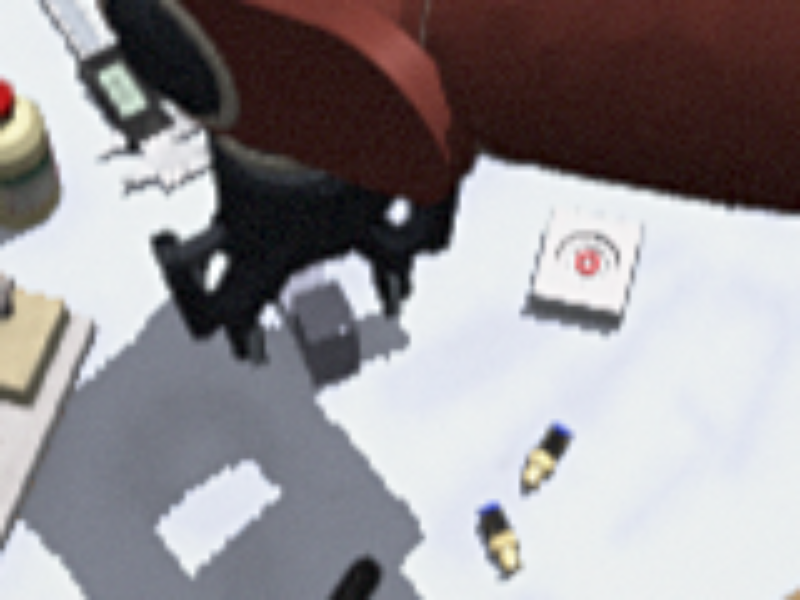

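>>> {"fn": "play_rows", "kwargs": {"plan": "-0.3 0.1 0.3 0; -0.3 0.1 0.5 0; -0.3 0.1 0.5 0"}}

```text
t: 3.5
tcp_pos: [0.4354, 0.1679, 0.0117]
orientation: [3.141, 0.0, -0.235]
force: [-0.6, 0.2, 0.2]
opening: 0.0595
```

>>> {"fn": "play_rows", "kwargs": {"plan": "0 0 0 0; 0 0 0 0; 0 0 0 0; 0 0 0 0; 0 0 0 0; 0 0 0 0", "jaw": 0, "squeeze": 90}}

```text
t: 4.1
tcp_pos: [0.4361, 0.1679, 0.0122]
orientation: [-3.141, -0.001, -0.235]
force: [0.2, 0.3, 2.2]
opening: 0.0228
```

```bash
python3 -c "
from h import *
go((.4365,.167,.062,-.23))"
```

```text
t 4.1 tcp [0.4361 0.1679 0.0122] rpy [-3.1413e+00 -5.0000e-04 -2.3520e-01] F [0.2 0.3 2.2] M [-0.03  0.08 -0.  ] open 0.0228
[ 0.07  0.08 -4.98] turn -0.005
```

>>> {"fn": "play_rows", "kwargs": {"plan": "0 0 -2 0; 0 0 -5 0; 0 0 -6.3 0; 0 0 -6.3 0"}}

```text
t: 4.5
tcp_pos: [0.4372, 0.1682, 0.0767]
orientation: [-3.14, -0.004, -0.235]
force: [0.7, 0.7, -2.0]
opening: 0.0228
```

```bash
python3 -c "
from h import *
go((.475,-.035,.075,-.038))"
```

```text
t 4.5 tcp [0.4372 0.1682 0.0767] rpy [-3.1397 -0.004  -0.2352] F [ 0.7  0.7 -2. ] M [-0.05  0.01  0.02] open 0.0228
[ 8.4  18.88  0.17] turn -0.197
```

>>> {"fn": "play_rows", "kwargs": {"plan": "1 2 0 0; 3 6 0 -0.06; 5 10 0 -0.12; 7 14 0 -0.16; 8 17 0 -0.2; 8.4 18.9 0 -0.2; 8.4 18.9 0 -0.2; 8.4 18.9 0 -0.2"}}

```text
t: 5.3
tcp_pos: [0.4723, -0.0352, 0.0733]
orientation: [-3.14, 0.003, -0.036]
force: [-0.3, 0.4, -1.5]
opening: 0.0227
```

```bash
python3 -c "
from h import *
go((.475,-.035,.033,-.038))
im=ctrl.read_camera('top');cv2.imwrite('pics/t4f.png',im[:,:,::-1]);cv2.imwrite('pics/t4.png',cv2.resize(im[140:260,210:370,::-1],None,fx=5,fy=5))
im=ctrl.read_camera('scene');cv2.imwrite('pics/s4f.png',im[:,:,::-1]);cv2.imwrite('pics/s4.png',cv2.resize(im[140:260,210:370,::-1],None,fx=5,fy=5))"
```

```text
t 5.3 tcp [ 0.4723 -0.0352  0.0733] rpy [-3.1405e+00  2.7000e-03 -3.6400e-02] F [-0.3  0.4 -1.5] M [-0.    0.05 -0.02] open 0.0227
[ 0.28 -0.03  4.03] turn 0.002
```

View pics/t4.png

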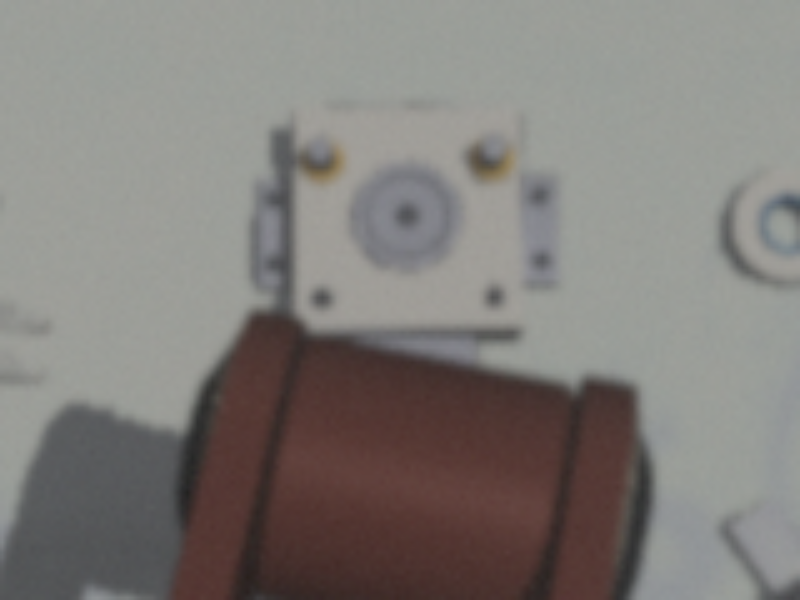

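View pics/s4.png

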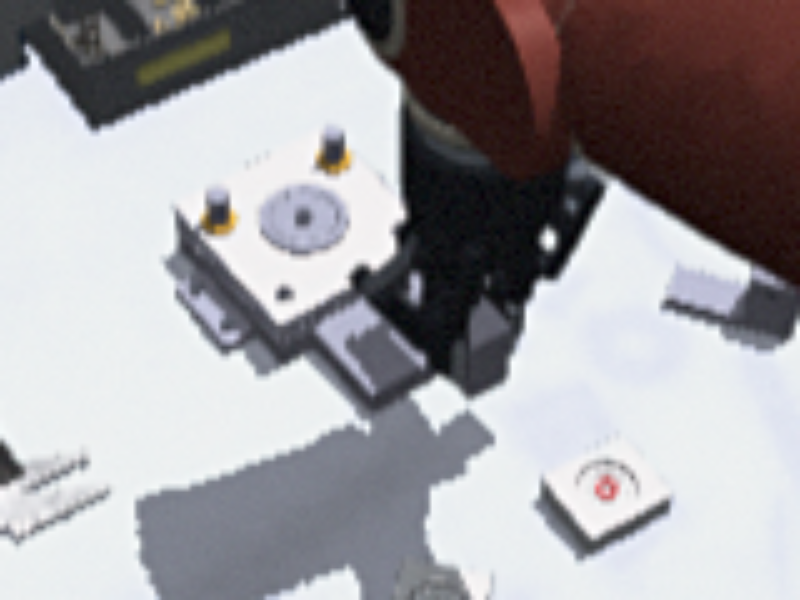

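```bash
python3 - <<'E'
from h import *
np.set_printoptions(precision=4,suppress=True)
def f(n,p,z,o,s=5):
    P=plane(n,uz(p,*o,s),z);d=P[1]-P[0];print(n,P[:,:2].tolist(),'mid',P.mean(0)[:2],'ang',np.degrees(np.arctan2(d[1],d[0]))+90)
f('top',[(320,297),(494,296)],.038,(210,140))
f('top',[(320,148),(493,150)],.062,(210,140))
f('top',[(521,112),(521,333)],.038,(210,140))
f('top',[(296,331),(521,333)],.038,(210,140))
f('scene',[(217,192),(333,130)],.062,(210,140))
f('scene',[(285,293),(361,274)],.038,(210,140))
# disc centres
print(plane('top',uz([(406,215)],210,140,5),.038),plane('scene',uz([(304,217)],210,140,5),.038))
E
```

```text
top [[0.5834882390739169, 0.0009664864551465341], [0.581673813796676, -0.07439985272540953]] mid [ 0.5826 -0.0367] ang -1.3791147893237223
top [[0.6439282738871964, -0.001389139859986583], [0.6407527888172901, -0.07515158457753787]] mid [ 0.6423 -0.0383] ang -2.4650703932669273
top [[0.6631272992178325, -0.0891537214469714], [0.5651313913833071, -0.08547612359515024]] mid [ 0.6141 -0.0873] ang 267.8508082106975
top [[0.5688837170791696, 0.011709292015105947], [0.5651313913833071, -0.08547612359515024]] mid [ 0.567  -0.0369] ang -2.2110898840159052
scene [[0.6461344434901437, -0.004080406209031162], [0.6452132275122197, -0.07839501148383915]] mid [ 0.6457 -0.0412] ang -0.7102114589778665
scene [[0.5860369886234027, -0.003760238829518092], [0.5726687693617778, -0.042730790059293144]] mid [ 0.5794 -0.0232] ang -18.93370489591541
[[ 0.6186 -0.0374  0.038 ]] [[ 0.6221 -0.042   0.038 ]]
```

>>> {"fn": "play_rows", "kwargs": {"plan": "0 0 1.5 0; 0 0 3 0; 0 0 3.6 0; 0 0 3.6 0; 0 0 3.6 0; 0 0 3.6 0"}}

```text
t: 6.0
tcp_pos: [0.4741, -0.0354, 0.0398]
orientation: [3.141, -0.002, -0.035]
force: [0.3, -0.2, -2.0]
opening: 0.0228
```

```bash
python3 -c "
from h import *
go((.475,-.035,.033,-.036))"
```

```text
t 6.0 tcp [ 0.4741 -0.0354  0.0398] rpy [ 3.1413e+00 -1.6000e-03 -3.4800e-02] F [ 0.3 -0.2 -2. ] M [ 0.01  0.01 -0.02] open 0.0228
[ 0.09 -0.05  0.68] turn 0.001
```

>>> {"fn": "play_rows", "kwargs": {"plan": "0 0 0.3 0; 0 0 0.5 0; 0 0 0.5 0; 0 0 0.5 0"}}

```text
t: 6.4
tcp_pos: [0.4733, -0.0356, 0.0339]
orientation: [-3.142, 0.0, -0.035]
force: [-0.0, -0.1, -2.3]
opening: 0.0229
```

>>> {"fn": "play_rows", "kwargs": {"plan": "0 0 0.1 0; 0 0 0.1 0; 0 0 0.1 0"}}

```text
t: 6.7
tcp_pos: [0.4733, -0.0355, 0.0329]
orientation: [-3.142, 0.0, -0.035]
force: [0.5, 0.5, -1.7]
opening: 0.0225
```

>>> {"fn": "play_rows", "kwargs": {"plan": "0 0 0.1 0; 0 0 0.1 0; 0 0 0.1 0"}}

```text
t: 7.0
tcp_pos: [0.4736, -0.0356, 0.0322]
orientation: [3.141, -0.0, -0.035]
force: [-1.1, 0.3, 0.9]
opening: 0.0227
```

```bash
python3 -c "
from h import *
go((.475,-.035,.033,-.036))
im=ctrl.read_camera('scene');cv2.imwrite('pics/s5f.png',im[:,:,::-1]);cv2.imwrite('pics/s5.png',cv2.resize(im[160:260,230:350,::-1],None,fx=6,fy=6,interpolation=2))"
```

```text
t 7.0 tcp [ 0.4736 -0.0356  0.0322] rpy [ 3.1415e+00 -4.0000e-04 -3.5200e-02] F [-1.1  0.3  0.9] M [0.02 0.07 0.05] open 0.0227
[ 0.14 -0.06 -0.08] turn 0.001
```

View pics/s5.png

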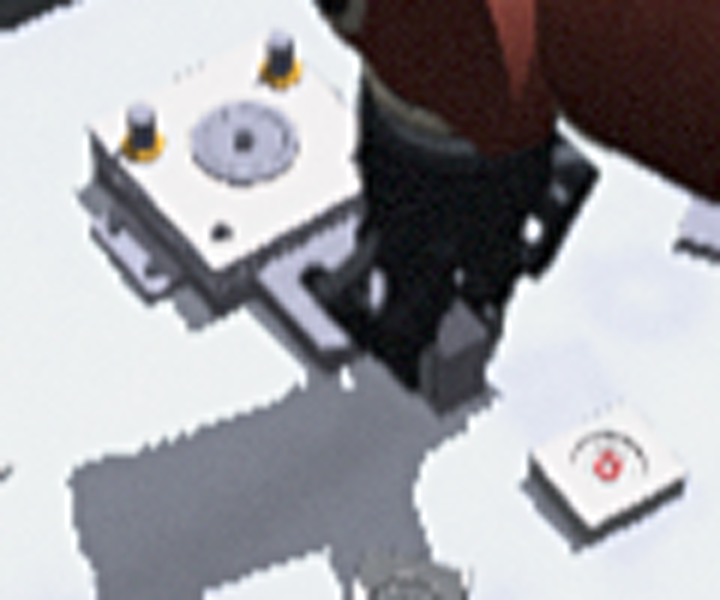

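>>> {"fn": "play_rows", "kwargs": {"plan": "0.5 0 0 0; 1 0 0 0; 1.5 0 0 0; 2 0 0 0; 2 0 0 0; 2 0 0 0"}}

```text
t: 7.65
tcp_pos: [0.4944, -0.0363, 0.0321]
orientation: [3.141, -0.002, -0.035]
force: [0.4, -1.4, 0.0]
opening: 0.0228
```

>>> {"fn": "play_rows", "kwargs": {"plan": "0.2 0 0 0; 0.4 0 0 0; 0.4 0 0 0"}}

```text
t: 7.95
tcp_pos: [0.4972, -0.0364, 0.0322]
orientation: [3.142, 0.001, -0.035]
force: [-2.5, -0.3, 6.2]
opening: 0.0228
```

>>> {"fn": "play_rows", "kwargs": {"plan": "0.1 0 0 0; 0.2 0 0 0; 0.2 0 0 0"}}

```text
t: 8.25
tcp_pos: [0.499, -0.0364, 0.0322]
orientation: [3.142, 0.001, -0.035]
force: [-3.4, -0.0, 5.1]
opening: 0.0225
```

>>> {"fn": "play_rows", "kwargs": {"plan": "0.1 0 0 0; 0.2 0 0 0; 0.2 0 0 0"}}

```text
t: 8.55
tcp_pos: [0.501, -0.0365, 0.0322]
orientation: [-3.142, 0.001, -0.035]
force: [-3.6, -0.2, 5.6]
opening: 0.0227
```

```bash
python3 -c "
from h import *
go((.475,-.035,.033,-.036))
im=ctrl.read_camera('scene');cv2.imwrite('pics/s6f.png',im[:,:,::-1]);cv2.imwrite('pics/s6.png',cv2.resize(im[160:260,230:350,::-1],None,fx=6,fy=6,interpolation=2))"
```

```text
t 8.55 tcp [ 0.501  -0.0365  0.0322] rpy [-3.1416e+00  1.2000e-03 -3.5100e-02] F [-3.6 -0.2  5.6] M [0.05 0.48 0.  ] open 0.0227
[-2.6  -0.06 -0.08] turn 0.001
```

View pics/s6.png

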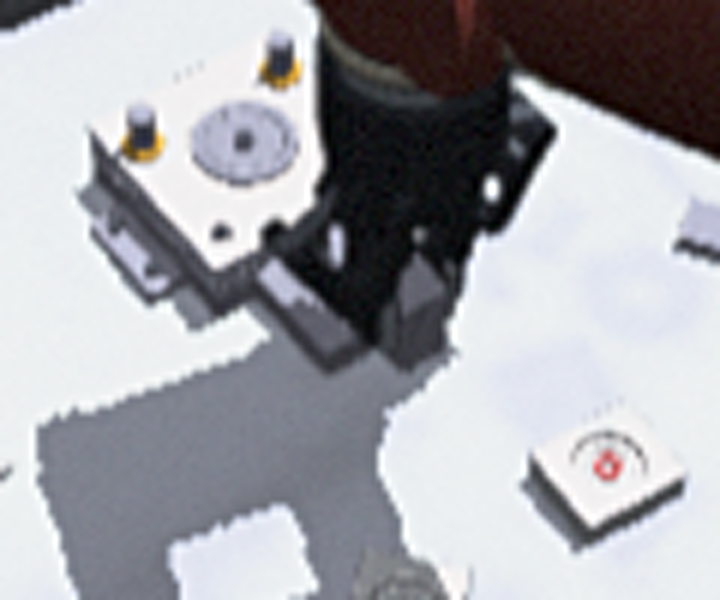

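```bash
cat >> h.py <<'E'
def lift(a,b,mouth=(.618,-.039)):
    A=cv2.imread(a,0).astype(np.float32);B=cv2.imread(b,0).astype(np.float32)
    e=proj('scene',[[*mouth,.038],[*mouth,.043]]);d=(e[1]-e[0])/5
    # rois: disc, left pin yellow collar is on plate; static: left lower bracket/lower plate
    for nm,(x,y,w,h) in {'disc':(258,178,24,17),'hole':(260,193,14,11),'cornerL':(243,178,10,8),'cornerF':(258,200,14,8),'static bracket':(243,193,14,18),'static seal':(316,224,30,34),'block left':(236,245,20,20)}.items():
        r=lambda I:cv2.resize(I,None,fx=8,fy=8,interpolation=cv2.INTER_CUBIC)
        T=r(A)[y*8:(y+h)*8,x*8:(x+w)*8];S=r(B)[(y-5)*8:(y+h+5)*8,(x-5)*8:(x+w+5)*8]
        m=cv2.matchTemplate(S,T,cv2.TM_CCOEFF_NORMED);_,v,_,p=cv2.minMaxLoc(m);s=(np.array(p)-40)/8
        print(nm,'shift px',s,'score',round(v,3),'lift mm',round(float(s@d/(d@d)),2))
    print('px per mm',d)
E
python3 -c "
from h import *
lift('pics/s5f.png','pics/s6f.png');lift('pics/s4f.png','pics/s5f.png')"
```

```text
disc shift px [0. 0.] score 0.993 lift mm 0.0
hole shift px [-0.125  0.   ] score 0.973 lift mm 0.02
cornerL shift px [0. 0.] score 1.0 lift mm 0.0
cornerF shift px [0. 0.] score 1.0 lift mm 0.0
static bracket shift px [0. 0.] score 1.0 lift mm 0.0
static seal shift px [0. 0.] score 1.0 lift mm 0.0
block left shift px [-5.   -4.75] score 0.988 lift mm 19.82
px per mm [-0.00813354 -0.2476332 ]
disc shift px [0. 0.] score 0.939 lift mm 0.0
hole shift px [0. 0.] score 1.0 lift mm 0.0
cornerL shift px [0. 0.] score 1.0 lift mm 0.0
cornerF shift px [0. 0.] score 1.0 lift mm 0.0
static bracket shift px [0. 0.] score 1.0 lift mm 0.0
static seal shift px [0. 0.] score 1.0 lift mm 0.0
block left shift px [ 4.    -4.125] score 0.982 lift mm 16.11
px per mm [-0.00813354 -0.2476332 ]
```

>>> {"fn": "play_rows", "kwargs": {"plan": "0 0 -0.03 0; 0 0 -0.03 0"}}

```text
t: 8.8
tcp_pos: [0.501, -0.0365, 0.0322]
orientation: [3.142, 0.001, -0.035]
force: [-2.9, -0.5, 4.1]
opening: 0.0224
```

>>> {"fn": "play_rows", "kwargs": {"plan": "0.1 0 0 0; 0.2 0 0 0; 0.2 0 0 0"}}

```text
t: 9.1
tcp_pos: [0.5032, -0.0365, 0.0322]
orientation: [-3.142, 0.001, -0.035]
force: [-3.3, 0.0, 5.7]
opening: 0.0228
```

>>> {"fn": "play_rows", "kwargs": {"plan": "0.1 0 0 0; 0.2 0 0 0; 0.2 0 0 0"}}

```text
t: 9.4
tcp_pos: [0.5047, -0.0366, 0.0323]
orientation: [-3.141, 0.002, -0.035]
force: [-5.4, 0.1, 6.7]
opening: 0.0232
```

```bash
python3 -c "
from h import *
go((.475,-.035,.033,-.036))
im=ctrl.read_camera('scene');cv2.imwrite('pics/s7f.png',im[:,:,::-1])
lift('pics/s5f.png','pics/s7f.png')"
```

```text
t 9.4 tcp [ 0.5047 -0.0366  0.0323] rpy [-3.1415e+00  1.9000e-03 -3.5100e-02] F [-5.4  0.1  6.7] M [ 0.05  0.69 -0.  ] open 0.0232
[-2.98 -0.05 -0.07] turn 0.001
disc shift px [-0.375 -0.125] score 0.916 lift mm 0.55
hole shift px [-0.375  0.   ] score 0.904 lift mm 0.05
cornerL shift px [0. 0.] score 1.0 lift mm 0.0
cornerF shift px [0. 0.] score 1.0 lift mm 0.0
static bracket shift px [0. 0.] score 1.0 lift mm 0.0
static seal shift px [0. 0.] score 1.0 lift mm 0.0
block left shift px [-4.    -0.125] score 0.986 lift mm 1.03
px per mm [-0.00813354 -0.2476332 ]
```

>>> {"fn": "play_rows", "kwargs": {"plan": "0.1 0 0 0; 0.2 0 0 0; 0.2 0 0 0"}}

```text
t: 9.75
tcp_pos: [0.5053, -0.0366, 0.0322]
orientation: [-3.141, 0.006, -0.035]
force: [-12.0, -0.2, 13.5]
opening: 0.023
```

>>> {"fn": "play_rows", "kwargs": {"plan": "0.1 0 0 0; 0.2 0 0 0; 0.2 0 0 0"}}

```text
t: 10.05
tcp_pos: [0.507, -0.0366, 0.0323]
orientation: [-3.141, 0.007, -0.035]
force: [-13.2, 0.5, 12.5]
opening: 0.0232
```

```bash
python3 -c "
from h import *
go((.475,-.035,.033,-.036))
im=ctrl.read_camera('scene');cv2.imwrite('pics/s8f.png',im[:,:,::-1]);cv2.imwrite('pics/s8.png',cv2.resize(im[160:260,230:350,::-1],None,fx=6,fy=6,interpolation=2))
lift('pics/s5f.png','pics/s8f.png')"
```

```text
t 10.05 tcp [ 0.507  -0.0366  0.0323] rpy [-3.1414  0.0065 -0.0348] F [-13.2   0.5  12.5] M [ 0.1   1.6  -0.02] open 0.0232
[-3.21 -0.05 -0.05] turn 0.001
disc shift px [-0.75 -0.5 ] score 0.787 lift mm 2.12
hole shift px [-0.375  0.   ] score 0.823 lift mm 0.05
cornerL shift px [ 0.    -0.125] score 0.999 lift mm 0.5
cornerF shift px [0. 0.] score 0.995 lift mm 0.0
static bracket shift px [0. 0.] score 1.0 lift mm 0.0
static seal shift px [0. 0.] score 1.0 lift mm 0.0
block left shift px [-4.375 -0.125] score 0.986 lift mm 1.08
px per mm [-0.00813354 -0.2476332 ]
```

View pics/s8.png

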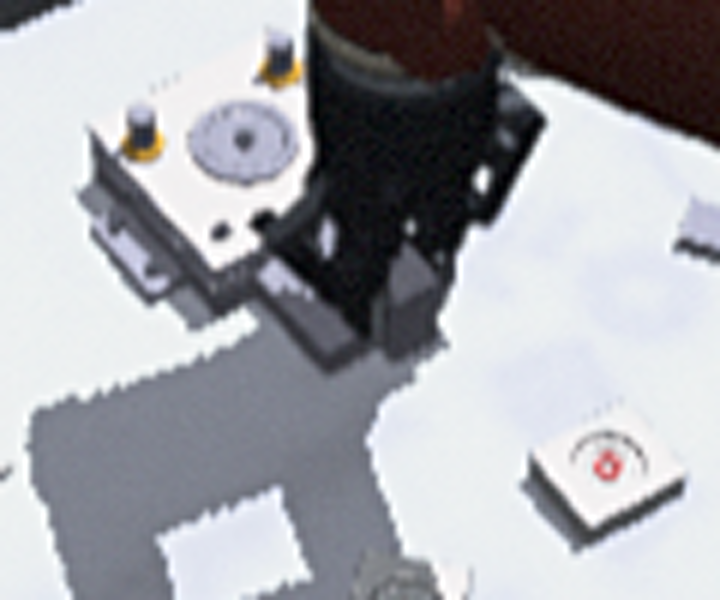

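>>> {"fn": "play_rows", "kwargs": {"plan": "0 0 -0.06 0; 0 0 -0.06 0"}}

```text
t: 10.3
tcp_pos: [0.5071, -0.0366, 0.0323]
orientation: [-3.141, 0.006, -0.035]
force: [-11.2, 0.9, 8.6]
opening: 0.0229
```

>>> {"fn": "play_rows", "kwargs": {"plan": "0.1 0 0 0; 0.2 0 0 0; 0.3 0 0 0; 0.4 0 0 0; 0.4 0 0 0"}}

```text
t: 10.8
tcp_pos: [0.5109, -0.0366, 0.0323]
orientation: [-3.141, 0.006, -0.035]
force: [-12.2, 1.0, 9.6]
opening: 0.023
```

```bash
python3 -c "
from h import *
go((.475,-.035,.033,-.036))
im=ctrl.read_camera('scene');cv2.imwrite('pics/s9f.png',im[:,:,::-1])
lift('pics/s5f.png','pics/s9f.png')"
```

```text
t 10.8 tcp [ 0.5109 -0.0366  0.0323] rpy [-3.1412  0.0064 -0.0349] F [-12.2   1.    9.6] M [ 0.02  1.32 -0.  ] open 0.023
[-3.6  -0.04 -0.05] turn 0.001
disc shift px [-1.5 -1. ] score 0.59 lift mm 4.23
hole shift px [-0.5   -0.125] score 0.714 lift mm 0.57
cornerL shift px [ 0.   -0.25] score 0.978 lift mm 1.01
cornerF shift px [ 0.125 -0.25 ] score 0.992 lift mm 0.99
static bracket shift px [0. 0.] score 0.996 lift mm 0.0
static seal shift px [0. 0.] score 1.0 lift mm 0.0
block left shift px [-5.  -0.5] score 0.988 lift mm 2.68
px per mm [-0.00813354 -0.2476332 ]
```

>>> {"fn": "play_rows", "kwargs": {"plan": "0.1 0 0 0; 0.2 0 0 0; 0.3 0 0 0; 0.4 0 0 0; 0.5 0 0 0; 0.6 0 0 0; 0.6 0 0 0; 0.6 0 0 0"}}

```text
t: 11.65
tcp_pos: [0.5169, -0.0368, 0.0323]
orientation: [-3.141, 0.006, -0.035]
force: [-11.0, 0.7, 10.2]
opening: 0.023
```

```bash
python3 -c "
from h import *
go((.475,-.035,.033,-.036))
im=ctrl.read_camera('scene');cv2.imwrite('pics/s10f.png',im[:,:,::-1]);cv2.imwrite('pics/s10.png',cv2.resize(im[160:260,230:350,::-1],None,fx=6,fy=6,interpolation=2))
lift('pics/s5f.png','pics/s10f.png')"
```

```text
t 11.65 tcp [ 0.5169 -0.0368  0.0323] rpy [-3.1412  0.0063 -0.0349] F [-11.    0.7  10.2] M [ 0.06  1.27 -0.03] open 0.023
[-4.2  -0.04 -0.05] turn 0.001
disc shift px [-2.5   -1.875] score 0.2 lift mm 7.89
hole shift px [-4.75 -5.  ] score 0.656 lift mm 20.8
cornerL shift px [ 0.  -0.5] score 0.985 lift mm 2.02
cornerF shift px [ 0.  -0.5] score 0.987 lift mm 2.02
static bracket shift px [0. 0.] score 0.983 lift mm 0.0
static seal shift px [0. 0.] score 1.0 lift mm 0.0
block left shift px [-4.25  5.  ] score 0.983 lift mm -19.61
px per mm [-0.00813354 -0.2476332 ]
```

View pics/s10.png

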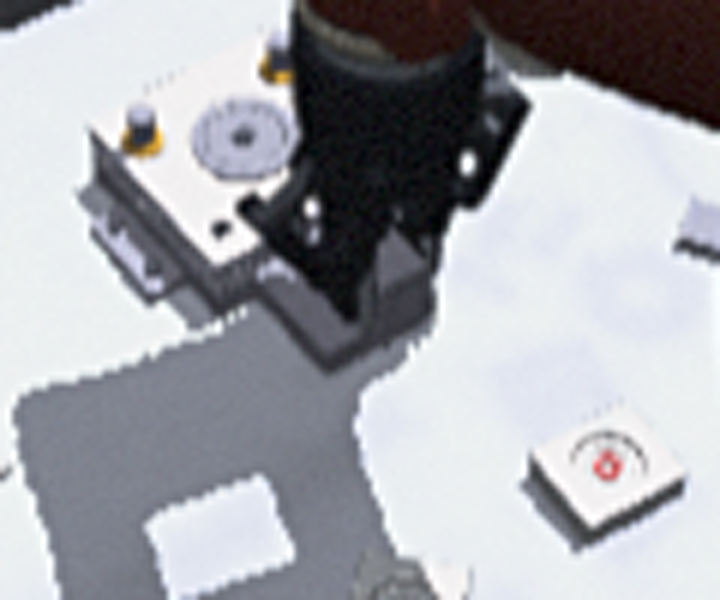

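>>> {"fn": "play_rows", "kwargs": {"plan": "0.1 0 0 0; 0.2 0 0 0; 0.3 0 0 0; 0.4 0 0 0; 0.4 0 0 0; 0.4 0 0 0; 0.4 0 0 0"}}

```text
t: 12.4
tcp_pos: [0.5209, -0.037, 0.0322]
orientation: [-3.141, 0.006, -0.035]
force: [-10.8, 0.7, 9.4]
opening: 0.023
```

```bash
python3 -c "
from h import *
go((.475,-.035,.033,-.036))
im=ctrl.read_camera('scene');cv2.imwrite('pics/s11f.png',im[:,:,::-1]);cv2.imwrite('pics/s11.png',cv2.resize(im[160:260,230:350,::-1],None,fx=6,fy=6,interpolation=2))
lift('pics/s5f.png','pics/s11f.png')
im=ctrl.read_camera('top');cv2.imwrite('pics/t11.png',im[:,:,::-1])"
```

```text
t 12.4 tcp [ 0.5209 -0.037   0.0322] rpy [-3.1412  0.0063 -0.0349] F [-10.8   0.7   9.4] M [-0.01  1.32 -0.01] open 0.023
[-4.6  -0.04 -0.05] turn 0.001
disc shift px [5. 5.] score 0.081 lift mm -20.83
hole shift px [-5. -5.] score 0.596 lift mm 20.83
cornerL shift px [ 0.    -0.625] score 0.981 lift mm 2.52
cornerF shift px [-0.125 -0.875] score 0.984 lift mm 3.55
static bracket shift px [0. 0.] score 0.98 lift mm 0.0
static seal shift px [0. 0.] score 1.0 lift mm 0.0
block left shift px [-5.     3.875] score 0.978 lift mm -14.97
px per mm [-0.00813354 -0.2476332 ]
```

View pics/s11.png

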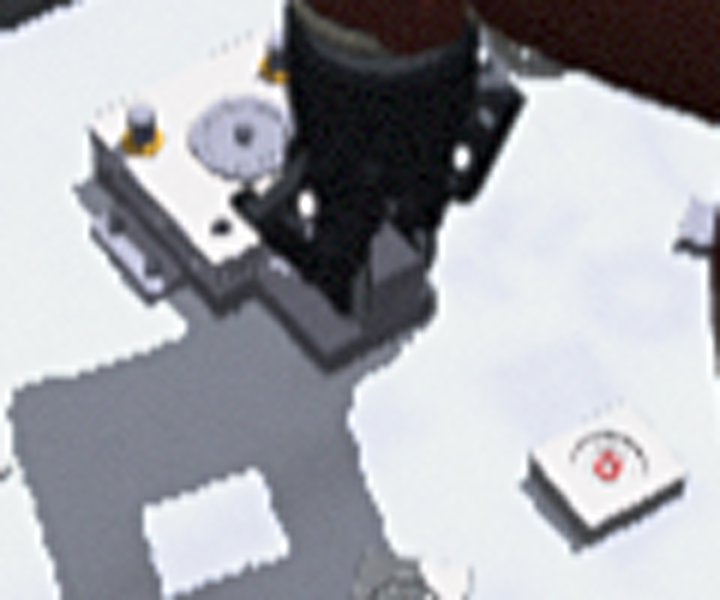

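View pics/t11.png

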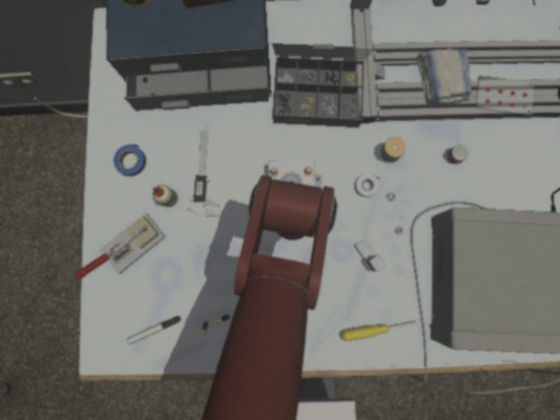

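>>> {"fn": "play_rows", "kwargs": {"plan": "0 0 0 0; 0 0 0 0; 0 0 0 0; 0 0 0 0"}}

```text
t: 12.9
tcp_pos: [0.5209, -0.037, 0.0323]
orientation: [-3.141, 0.006, -0.035]
force: [-10.7, 0.5, 9.0]
opening: 0.023
```

```bash
python3 -c "
from h import *
go()
print(ctrl.finish_job())"
```

```text
t 12.9 tcp [ 0.5209 -0.037   0.0323] rpy [-3.1412  0.0062 -0.0349] F [-10.7   0.5   9. ] M [0.05 1.28 0.01] open 0.023
the job is handed in; nothing more can be done
None
```

I gripped the taper wedge at 90 N and slid it along the ledge into the pry slot. The upper plate lifted about 3 mm, and I handed the job in at 12.9 s, still gripping, with the plate resting on the wedge.

**Lift:**
- The scene camera gave 2.5 mm at one plate corner and 3.5 mm at the other. 1 mm of lift is only a quarter of a pixel, so I trust this to about ±0.5 mm.
- The push distance agrees. The wedge went 15.9 mm past first contact, which makes 3.2 mm.
- Image tracking of the disc and the hole on the plate failed at the end because the arm and its shadow covered them, so I left those readings out.

**Holding:** The arm stayed still for the last 0.5 s, with the wrist force steady at about 14 N. That force includes about 10 N of downward pressing on the ledge.

**Clearances:** The fingertips ended about 12 mm above the ledge, and I saw no contact between the gripper and the mould.

**Other objects:** In the last pictures the flat shim, tape roll, nest cylinder and one seal block had not moved. The arm hid the other seal block at the end, so I could not check it, but the fingers and wedge stayed well clear of it.

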